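# Close the spindle collar and set the drag screw

## Robot

A 6-joint arm with a two-finger parallel gripper is mounted at the origin on the work surface. World frame = base frame: x ahead of the robot, y to its left, z up, the work surface at z = 0. Lengths are in m, angles in degrees, forces in N, time in s.
With the tool pointing down it reaches from about 0.2 to 0.875 m from the base axis. Payload 3.4 kg.
Tool frame: the origin (TCP) lies midway between the tips of the shut fingers; the grasp point (between the pads) lies 19 mm behind it; z points along the fingers, y is the line along which they close (so a half turn about z gives the same grasp; the last joint's range is limited). The gripper opens to 94 mm and grips with 3 to 60 N. Pads are 16 mm wide; open, the fingers measure 119 mm over their backs; the gripper's body (75 mm by 177 mm) begins 78 mm behind the grasp point.
Start: joints at [-70.187, 15.808, 86.224, -0, 77.962, -6.933], TCP at [0.259, -0.514, 0.205] pointing down, gripper open.
Joint ranges: [-165.64, 165.64], [-43.16, 119.46], [12.63, 154.43], [-67.54, 247.53], [6.08, 155.33], [-154.97, 154.97]. Speed limits (degrees/s): [147.25, 147.25, 180, 180, 180, 180].

## Interface

Orientations are given as a 3x3 rotation matrix whose columns are the frame's x, y, z axes.
In Python, from station import get_state, snapshot, camera_info, close_job gives the robot as it stands.
- The arm moves only by the shell command python3 -m jog 'ROWS' [FORCE]. ROWS is JSON, a list of rows, each a list of 7 numbers: the opening, from 0 (shut) to 1 (fully open), then the shift along the tool's x, y, z in units of 2 cm (1.0 is 2 cm), then the turn, a rotation vector about the tool's x, y, z in units of 0.1 rad (1.0 is 0.1 rad). A call has 1 to 5 rows; each row shifts and turns the commanded pose from where the row before left it, along the tool's axes as they then stand; what a row does not reach is not made up. A row lasts 1/8 s, in which the tool goes at most 62.5 mm and 10.7 degrees, less where a joint would pass 70% of its speed; a pose out of reach is approached as far as the arm can. A call with a number of a shift or a turn outside -1 to 1 is refused whole. A call with a gripper value outside its range is refused whole. The fingers move at their own pace and stop on an object; FORCE is the grip in N (left out, the last holds). Time passes only in rows, so rows that do not move let the fingers close. It gives the time, the measured TCP pose, the force, the opening and the grip force at its end, in the units of the state.
- get_state(): the state, without advancing time (a new reading comes with each control period).
- snapshot(name): name is "side" or "top" or "wrist"; returns (picture, depth): 420x560x3 uint8, red, green, blue; 420x560 float32, m along the optical axis (not along the pixel's ray), 0 where there is no reading.
- camera_info(name): a dict with "vfov" (degrees; the focal length in pixels is half the picture's height over the tangent of half this angle, whatever the lens; pixels are square), "cx", "cy" (the principal point, pixels), "rvec" (rotation vector, rad) and "tvec" (3), from world to camera coordinates, as OpenCV has them; the wrist camera has in their place "T_tool_cam" (4x4, takes a point from camera to tool coordinates, whose origin is the TCP and whose axes are the flange's). Camera axes: x right, y down, z forward; pixel columns grow to the right and rows downward; lengths in m; the calibration is good to about 2 mm. A picture is of the moment at which its call begins: read the wrist's pose just before it. camera_info takes no time and is no camera call.
- close_job(): hands the job in; it is judged then, once.
The state is a dict: "time_s": time; "joint_pos": joint angles; "qvel": joint speeds; "effort": joint torques, N m; "ee_pos": TCP position; "orientation": TCP orientation; "contact_force": force on the tool from outside, world axes, zero at the start; "ft_torque": the same for the moment, N m; "grip_width": finger opening in m; "grasp_force": force on a finger pad.
Only numpy, scipy, OpenCV 4.12 (cv2) and the standard library are available. Lean on these libraries where they do the work, as an engineer would, in place of code of your own. Each camera call takes 0.05 s, during which the arm holds its last target. There are 200 camera calls.

## Task

On the green spindle stand, first turn the orange-lugged lock collar clockwise to its red locked mark, then turn the brass thumbscrew clockwise until it seats. Then back the thumbscrew off a quarter turn and finish still gripping it there, so that it cannot creep; leave the other things on the bench where they are.

Things in the scene. Friction and masses are not known exactly. Their poses are not given: they have to be found in the camera images.
- spindle_stand: green stand fixed to the bench: base plate 100 (x) by 260 (y) by 14 mm, origin at the centre of its underside, on the bench. Collet housing with upright axis at its y = +70 mm (round flange 92 mm across, top 57 mm up, red locked mark on the flange on the stand's +x side), screw boss with upright axis at y = -70 mm (flange 68 mm across, top 64 mm up, red mark on its +x side, blue mark on its +y side).
- lock_collar (a joint): angle of the lock collar about its upright axis, rad; grows clockwise seen from above. 0 = fully open; 1.2 = its stop, where its white pointer stands over the red locked mark (pointing along the stand's +x). It starts between 0 and 0.4. It is stiff (about 0.12 N m) and stays where it is left.
- collar_grip (a point): point on the collar's axis, 90 mm above the bench, at the height to grip its two orange lugs. x axis: along the white pointer, z up. The lugs stand opposite each other at +y and -y, each 26 mm wide (x) and 9 mm thick; their flat outer faces are 50 mm apart across y; they span 67 to 101 mm above the bench and turn with the collar. Grip both together from outside. A fixed bare metal workpiece 28 to 34 mm in diameter stands in the middle, its top 124 mm above the bench.
- thumbscrew (a joint): angle of the thumbscrew about its upright axis, rad; grows clockwise seen from above (tightening). 0 = fully out, 4.5 = seated against a solid stop, with the white half of the head pointing to the red mark (along the stand's +x). Backed off a quarter turn = 2.93, the white half pointing to the blue mark (stand's +y, towards the collar). It starts between 3.05 and 3.9. It takes about 0.07 N m to turn and stays where it is left; it does not rise or sink.
- screw_head: brass bar head of the thumbscrew, 38 mm (x) by 12 mm (y) by 28 mm (z), turning with it; origin at the centre of its underside, on the screw axis, 77 mm above the bench (13 mm above the boss flange, on a neck 12 mm in diameter); top at 105 mm. Its +x half is white on top.
- screw_grip (a point): point on the screw axis inside the bar head, 94 mm above the bench, at the height to grip; x along the bar to its white half, y across its 12 mm thickness (pinch along y), z up.
- spout_a: loose polished metal spout, 81 mm long, 22 mm high, lying by the stand; bystander
- spout_b: a second such spout, lying by the stand; bystander
- spanner: loose steel spanner lying beyond the stand; bystander
- hammer: loose hammer; bystander, right of the stand
- polish_jar: loose jar, 64 mm in diameter and 85 mm high; bystander, left of the stand
- flange: loose steel ring, 90 mm in diameter and 22 mm high; bystander, left of the stand
- bolt_cup: loose grey cup, 76 mm in diameter and 60 mm high; bystander, right of the stand

How it is judged:
By the outcome, as a careful person would: the job done as asked, in the order asked, and still so for the second after the job is handed in, while the arm keeps its last pose, push and grip.
It also fails if it takes over 72 s, if anything falls off the work surface, if the arm or the gripper's body presses on something with over 40 N, if the wrist force passes 120 N, or if a joint passes its speed limit or range.

## Working session

There is one attempt and no reset: what is moved stays moved. The work goes in short steps, Python scripts to look and compute and a shell command to move; the robot and the scene stay as the last step left them, time stands still between calls to the robot, and variables do not carry over. Pictures are saved under pics/ and viewed, at most 10 in all, crops included, and the job is handed in when it is done.

```bash
mkdir -p pics
cat > h.py <<'E'
import numpy as np, cv2
from station import get_state, snapshot, camera_info
def K(ci):
    f=210/np.tan(np.radians(ci["vfov"])/2); return f,ci["cx"],ci["cy"]
def pose(name,st=None):
    ci=camera_info(name)
    if name=="wrist":
        st=st or get_state(); T=np.eye(4); T[:3,:3]=np.array(st["orientation"]).reshape(3,3); T[:3,3]=st["ee_pos"]
        M=T@np.array(ci["T_tool_cam"]).reshape(4,4); return ci,M[:3,:3],M[:3,3]
    R=cv2.Rodrigues(np.array(ci["rvec"],float))[0]; return ci,R.T,-R.T@np.array(ci["tvec"])
def onplane(name,uv,z,st=None):
    ci,R,c=pose(name,st); f,cx,cy=K(ci); uv=np.atleast_2d(uv).astype(float)
    d=np.c_[(uv[:,0]-cx)/f,(uv[:,1]-cy)/f,np.ones(len(uv))]@R.T
    return c+d*((z-c[2])/d[:,2])[:,None]
def shot(name,out):
    st=get_state(); p,d=snapshot(name); cv2.imwrite(out,cv2.cvtColor(p,cv2.COLOR_RGB2BGR)); np.save(out[:-4]+'.npy',d); return st,p,d
E
python3 - <<'E'
from h import *
for n in("top","side"): shot(n,f"pics/{n}0.png"); print(camera_info(n))
print(camera_info("wrist")); s=get_state(); print(s)
E
```

```text
{'vfov': 46.200755932606455, 'cx': 278.9024981808395, 'cy': 205.5413366180638, 'rvec': array([ 2.12172517, -2.15984449,  0.11604402]), 'tvec': array([0.00997143, 0.48718257, 1.19389211])}
{'vfov': 50.96258693429003, 'cx': 274.3864919032577, 'cy': 208.32926773181106, 'rvec': array([ 0.58822652, -2.5996286 ,  1.27243812]), 'tvec': array([0.40319119, 0.20093425, 1.20471049])}
{'vfov': 61.28938789235035, 'cx': 285.73727055921455, 'cy': 211.4709855372578, 'T_tool_cam': array([[-1.16716151e-05, -9.65503450e-01, -2.60390262e-01,
         7.50000266e-02],
       [ 9.99999999e-01, -3.59501461e-06, -3.14935590e-05,
        -6.54521308e-05],
       [ 2.94710331e-05, -2.60390262e-01,  9.65503449e-01,
        -1.79561058e-01],
       [ 0.00000000e+00,  0.00000000e+00,  0.00000000e+00,
         1.00000000e+00]])}
{'time_s': 0.1, 'joint_pos': array([-7.01883319e+01,  1.58434203e+01,  8.62851048e+01,  1.29225558e-03,
        7.79591335e+01, -6.93241559e+00]), 'qvel': array([ 0.09698105, -0.10599333, -0.16047125, -0.05345924,  0.05315941,
        0.12991785]), 'effort': array([ 1.29024884e-03, -4.05456126e+01, -2.37781101e+01,  7.01710163e-02,
        2.99365295e-02, -4.88860962e-05]), 'ee_pos': array([ 0.25860108, -0.5130457 ,  0.20471687]), 'orientation': array([[ 8.93027591e-01,  4.50001637e-01, -4.97786095e-04],
       [ 4.50001865e-01, -8.93026443e-01,  1.44685218e-03],
       [ 2.06549706e-04, -1.51608359e-03, -9.99998829e-01]]), 'contact_force': array([-0.16584442, -0.64652738, -0.30785307]), 'ft_torque': array([0.03325465, 0.03864653, 0.04112507]), 'grasp_force': 0.0, 'grip_width': 0.09400496809672737}
```

View pics/top0.png

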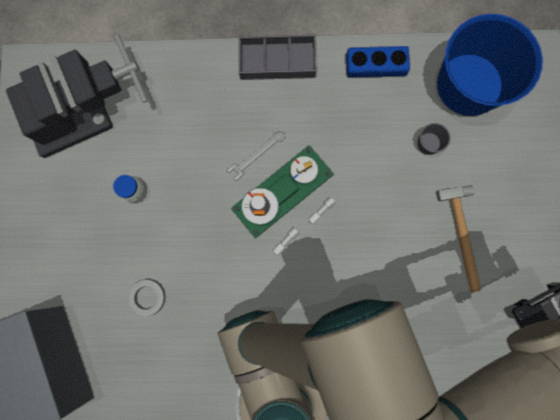

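The stand is at about (283,190). The collar flange is at (260,205) and the screw flange at (304,169). I'll enlarge that area and measure it.

Run:
```python
from h import *
p=cv2.imread("pics/top0.png"); c=p[130:250,215:345]; cv2.imwrite("pics/top0c.png",cv2.resize(c,None,fx=5,fy=5,interpolation=cv2.INTER_CUBIC))
h=cv2.cvtColor(p,cv2.COLOR_BGR2HSV)
g=cv2.inRange(h,(60,80,40),(90,255,200)); g[:, :200]=0; g[260:]=0
k,lab,s,ce=cv2.connectedComponentsWithStats(g)
i=1+np.argmax(s[1:,4]); ys,xs=np.where(lab==i)
r=cv2.minAreaRect(np.c_[xs,ys].astype(np.float32)); b=cv2.boxPoints(r); w=onplane("top",b,.014); print(r,w, w.mean(0))
print(np.linalg.norm(w-np.roll(w,1,0),axis=1))
print(onplane("top",[[260,205]],.057),onplane("top",[[304,169]],.064))
```

```text
((282.0482482910156, 190.86705017089844), (37.981075286865234, 100.458251953125), 50.90614318847656) [[ 0.48636257  0.12301088  0.014     ]
 [ 0.64648405 -0.07824148  0.014     ]
 [ 0.5681905  -0.13721022  0.014     ]
 [ 0.41055909  0.06295142  0.014     ]] [ 0.52789905 -0.00737235  0.014     ]
[0.0967125  0.2571797  0.09801629 0.254779  ]
[[0.48624106 0.04689257 0.057     ]] [[ 0.57208845 -0.062345    0.064     ]]
```

View pics/top0c.png

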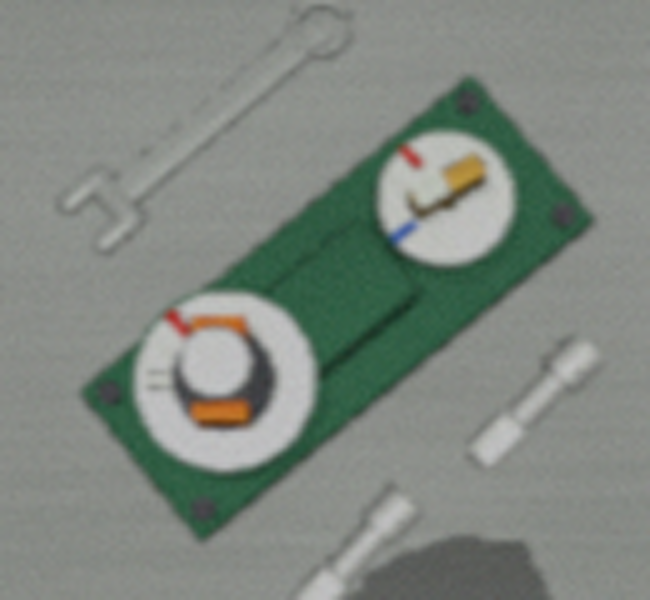

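Stand yaw is about 38.3°. The collar axis is near (0.485,0.048) and the screw axis near (0.571,-0.062); the plate measures 257×98 mm, which matches the given size. The pointer faces image left (about 90° world yaw), and the white half of the screw faces down-left (about 121°). I'll go above the collar.

```bash
python3 -m jog '[[1,0.987,-0.867,0,0,0,0],[1,0.987,-0.867,0,0,0,0],[1,0.987,-0.867,0,0,0,0],[1,0.987,-0.867,0,0,0,0],[1,0.987,-0.867,0,0,0,0]]' >/dev/null
python3 -m jog '[[1,0.987,-0.867,0,0,0,0],[1,0.987,-0.867,0,0,0,0],[1,0.987,-0.867,0,0,0,0],[1,0.987,-0.867,0,0,0,0],[1,0.987,-0.867,0,0,0,0]]' >/dev/null
python3 -m jog '[[1,0.987,-0.867,0,0,0,0],[1,0.987,-0.867,0,0,0,0],[1,0.987,-0.867,0,0,0,0],[1,0.987,-0.867,0,0,0,0],[1,0.987,-0.867,0,0,0,0]]' 
python3 -m jog '[[1,0.987,-0.867,0,0,0,0],[1,0.987,-0.867,0,0,0,0],[1,0.987,-0.867,0,0,0,0],[1,0.987,-0.867,0,0,0,0],[1,0.987,-0.867,0,0,0,0]]' >/dev/null
python3 -m jog '[[1,0.987,-0.867,0,0,0,0],[1,0.987,-0.867,0,0,0,0],[1,0.987,-0.867,0,0,0,0],[1,0,0,0,0,0,-1],[1,0,0,0,0,0,-1]]' >/dev/null
python3 -m jog '[[1,0,0,0,0,0,-1],[1,0,0,0,0,0,-1],[1,0,0,0,0,0,-1],[1,0,0,0,0,0,-1],[1,0,0,0,0,0,-1]]' >/dev/null
python3 -m jog '[[1,0,0,0,0,0,-1],[1,0,0,0,0,0,-1],[1,0,0,0,0,0,-1],[1,0,0,0,0,0,-1],[1,0,0,0,0,0,0]]'
python3 - <<'E'
from h import *
st,p,d=shot("wrist","pics/w1.png"); print(st["ee_pos"],st["orientation"],st["time_s"],st["joint_pos"])
E
```

```text
time_s: 1.98
ee_pos: [0.4059, -0.1456, 0.2057]
orientation: [[0.893, 0.451, 0.001], [0.451, -0.893, -0.0], [0.0, 0.0, -1.0]]
contact_force: [-0.1, 0.3, 0.3]
grip_width: 0.094
grasp_force: 0.0
time_s: 4.47
ee_pos: [0.4837, 0.048, 0.2057]
orientation: [[0.004, 1.0, 0.0], [1.0, -0.004, 0.0], [0.0, 0.0, -1.0]]
contact_force: [0.6, -0.4, 0.2]
grip_width: 0.0944
grasp_force: 0.0
[0.48372999 0.04804622 0.20566613] [[ 3.97206199e-03  9.99992080e-01  2.48899036e-04]
 [ 9.99992111e-01 -3.97206989e-03  3.12351166e-05]
 [ 3.22235136e-05  2.48773004e-04 -9.99999969e-01]] 4.475 [-2.53762714e+00  8.08872992e+00  9.64584334e+01  2.49958069e-03
  7.54386691e+01 -2.31067206e+00]
```

View pics/w1.png

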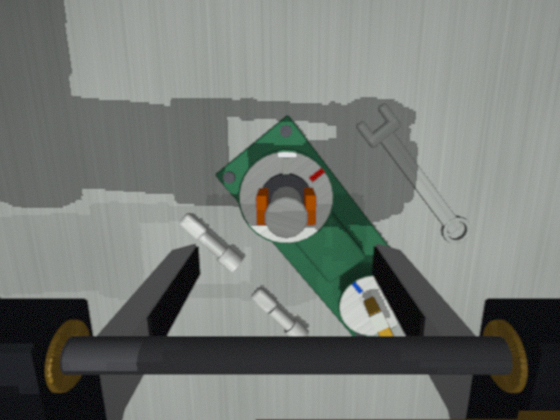

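The lugs are at (263,207) and (310,207), the red mark at (317,174), and the pointer tip at (287,155). The lug line is close to tool y. I'll measure these.

Run:
```python
from h import *
p=cv2.imread("pics/w1.png"); h=cv2.cvtColor(p,cv2.COLOR_BGR2HSV); d=np.load("pics/w1.npy")
st=get_state()
o=cv2.inRange(h,(5,150,90),(16,255,255)); o[300:]=0
k,l,s,c=cv2.connectedComponentsWithStats(o)
for i in range(1,k):
    if s[i,4]>40: print("or",s[i],c[i])
r=cv2.inRange(h,(0,150,90),(4,255,255))|cv2.inRange(h,(174,150,90),(180,255,255)); r[300:]=0
k,l,s,c=cv2.connectedComponentsWithStats(r)
for i in range(1,k):
    if s[i,4]>20: print("red",s[i],c[i],onplane("wrist",c[i],.057,st))
w=cv2.inRange(h,(0,0,205),(180,40,255)); w[300:]=0; w[:, :230]=0
k,l,s,c=cv2.connectedComponentsWithStats(w)
for i in range(1,k):
    if s[i,4]>20: print("wh",s[i],c[i],onplane("wrist",c[i],.059,st))
# 3D points via depth of orange
ci,R,cc=pose("wrist",st); f,cx,cy=K(ci)
ys,xs=np.where((o>0)&(d>0)); z=d[ys,xs]
P=np.c_[(xs-cx)/f*z,(ys-cy)/f*z,z]@R.T+cc
t=P[abs(P[:,2]-.101)<.004]
for m in (t[:,0]<.484,t[:,0]>.484):
    q=t[m]; print(len(q),q.min(0),q.max(0),q.mean(0),np.percentile(q,[2,98],axis=0), cv2.minAreaRect(q[:,:2].astype(np.float32)*1000))
print(P[:,2].min(),P[:,2].max())
g=cv2.inRange(h,(0,0,140),(180,60,255));
```

```text
or [256 189  12  36 330] [261.46969697 205.26666667]
or [304 188  12  37 330] [310.08484848 204.79090909]
red [310 169  14  12  71] [316.49295775 174.54929577] [[0.51215256 0.07031558 0.057     ]]
wh [279 153  17   4  64] [286.765625 154.546875] [[0.48448957 0.08917642 0.059     ]]
wh [253 227  26  13 129] [265.01550388 232.2248062 ] [[0.4631359  0.01459704 0.059     ]]
wh [280 229  35  12 107] [301.55140187 234.58878505] [[0.49853506 0.01201723 0.059     ]]
wh [230 261   6   9  39] [232.05128205 265.69230769] [[ 0.42967075 -0.02025729  0.059     ]]
wh [358 278  14   8  53] [364.32075472 281.26415094] [[ 0.56206489 -0.03781413  0.059     ]]
wh [364 282  12   7  32] [370.53125 285.28125] [[ 0.56857236 -0.04228202  0.059     ]]
wh [343 287  11  13  60] [348.51666667 292.63333333] [[ 0.54667956 -0.05037427  0.059     ]]
wh [348 294  12   6  39] [353.8974359 296.8974359] [[ 0.55236382 -0.05519943  0.059     ]]
265 [0.45893621 0.03561348 0.09710345] [0.46715224 0.06085814 0.1029737 ] [0.46285864 0.04952467 0.10116838] [[0.45931221 0.0361948  0.09955851]
 [0.46707902 0.06056925 0.10260436]] ((463.0906677246094, 48.237579345703125), (8.222406387329102, 25.22079849243164), 0.24939928948879242)
277 [0.49925273 0.03561585 0.09732226] [0.50767896 0.06090047 0.10317761] [0.50376985 0.05002846 0.10113376] [[0.49927543 0.03621455 0.0982829 ]
 [0.50757121 0.06076586 0.10257949]] ((503.4948425292969, 48.26115036010742), (8.370970726013184, 25.306655883789062), 0.4897202253341675)
0.05556552572409068 0.10317760692170469
```

Lug centre is (0.4833, 0.0483), aligned within 0.5 mm, and the required turn is about 52°. I'll descend, grip and turn.

```bash
python3 -m jog '[[1,0,0,1,0,0,0],[1,0,0,1,0,0,0],[1,0,0,1,0,0,0],[1,0,0,1,0,0,0],[1,0,0,1,0,0,0]]' 40 >/dev/null
python3 -m jog '[[1,0,0,1,0,0,0],[1,0,0,0.73,0,0,0],[1,0,0,0,0,0,0],[0.45,0,0,0,0,0,0],[0.3,0,0,0,0,0,0]]' 40
python3 -m jog '[[0.3,0,0,0,0,0,0],[0.3,0,0,0,0,0,0],[0.3,0,0,0,0,0,0]]' 40
```

```text
time_s: 5.78
ee_pos: [0.4854, 0.0469, 0.0716]
orientation: [[0.004, 1.0, 0.002], [1.0, -0.004, -0.0], [-0.0, 0.002, -1.0]]
contact_force: [0.0, -0.5, 0.5]
grip_width: 0.0773
grasp_force: 0.0
time_s: 6.15
ee_pos: [0.4838, 0.0469, 0.0709]
orientation: [[0.004, 1.0, -0.002], [1.0, -0.004, -0.0], [-0.0, -0.002, -1.0]]
contact_force: [-1.7, 0.4, 3.9]
grip_width: 0.05
grasp_force: 40.0
```

```bash
python3 -m jog '[[0.3,0,0,0,0,0,0.5],[0.3,0,0,0,0,0,0.7],[0.3,0,0,0,0,0,0.7],[0.3,0,0,0,0,0,0.7],[0.3,0,0,0,0,0,0.7]]' 40
python3 -m jog '[[0.3,0,0,0,0,0,0.7],[0.3,0,0,0,0,0,0.7],[0.3,0,0,0,0,0,0.7],[0.3,0,0,0,0,0,0.7],[0.3,0,0,0,0,0,0.7]]' 40
python3 -m jog '[[0.3,0,0,0,0,0,0.7],[0.3,0,0,0,0,0,0.7],[0.3,0,0,0,0,0,0.4],[0.3,0,0,0,0,0,0],[0.3,0,0,0,0,0,0]]' 40
python3 -c "
from h import *
s=get_state();print(s['ft_torque'],s['effort'][5]);O=s['orientation'];print(np.degrees(np.arctan2(O[1,0],O[0,0])))"
```

```text
time_s: 6.78
ee_pos: [0.4834, 0.047, 0.0709]
orientation: [[0.33, 0.944, -0.002], [0.944, -0.33, -0.0], [-0.001, -0.002, -1.0]]
contact_force: [-2.8, 1.0, 3.1]
grip_width: 0.0497
grasp_force: 40.0
time_s: 7.4
ee_pos: [0.4831, 0.0472, 0.0709]
orientation: [[0.633, 0.774, -0.003], [0.774, -0.633, 0.0], [-0.002, -0.002, -1.0]]
contact_force: [-3.3, -0.1, 3.0]
grip_width: 0.0496
grasp_force: 40.0
time_s: 8.02
ee_pos: [0.483, 0.0473, 0.0709]
orientation: [[0.76, 0.65, -0.003], [0.65, -0.76, 0.001], [-0.002, -0.003, -1.0]]
contact_force: [-5.3, 1.0, 5.9]
grip_width: 0.0496
grasp_force: 40.0
[ 0.19231774  0.80298423 -0.10513564] -0.11463647475466132
40.50720198242675
```

```bash
m(){ python3 -c "
from h import *
s=get_state();O=s['orientation'];print(s['ft_torque'],s['effort'][5],np.degrees(np.arctan2(O[1,0],O[0,0])),s['grip_width'])"; }
python3 -m jog '[[0.3,0,0,0,0,0,0.2],[0.3,0,0,0,0,0,0.1],[0.3,0,0,0,0,0,0]]' 40 >/dev/null; m
python3 -m jog '[[0.3,0,0,0,0,0,0.2],[0.3,0,0,0,0,0,0]]' 40 >/dev/null; m
python3 -m jog '[[0.3,0,0,0,0,0,0.2],[0.3,0,0,0,0,0,0]]' 40 >/dev/null; m
```

```text
[0.2497895  0.74473027 0.01841066] 0.0404444569721818 38.81750879881145 0.04995345976332978
[0.36357496 0.76775798 0.45778343] 0.5259567126631737 37.76622312621946 0.04972239554599393
[0.46086028 0.82265271 1.56096129] 1.5725716575980186 36.83846129626126 0.050000410618507136
```

The stop is clearly engaged: torque rose to 1.5 N·m at 38°. I'll relieve the torque, release, lift and check, then move over the screw.

```bash
python3 -m jog '[[0.3,0,0,0,0,0,-0.25],[0.3,0,0,0,0,0,0],[1,0,0,0,0,0,0],[1,0,0,0,0,0,0],[1,0,0,0,0,0,0]]' 40
python3 -m jog '[[1,0,0,-1,0,0,0],[1,0,0,-1,0,0,0],[1,0,0,-1,0,0,0],[1,0,0,-1,0,0,0],[1,0,0,-1,0,0,0]]' >/dev/null
python3 -m jog '[[1,0,0,-1,0,0,0],[1,0,0,-0.7,0,0,0],[1,0,0,0,0,0,0]]'
python3 - <<'E'
from h import *
st,p,d=shot("wrist","pics/w2.png")
p=cv2.imread("pics/w2.png");h=cv2.cvtColor(p,cv2.COLOR_BGR2HSV)
ci,R,cc=pose("wrist",st); f,cx,cy=K(ci)
o=cv2.inRange(h,(5,150,90),(16,255,255)); o[300:]=0
ys,xs=np.where((o>0)&(d>0)); z=d[ys,xs]
P=np.c_[(xs-cx)/f*z,(ys-cy)/f*z,z]@R.T+cc
t=P[(abs(P[:,2]-.101)<.004)&(np.hypot(P[:,0]-.483,P[:,1]-.048)<.04)]
s=(t[:,:2]-[.4833,.0483])@[.62,-.785]
a,b=[cv2.minAreaRect(t[m,:2].astype(np.float32)*1000) for m in (s<0,s>0)]
print(a,b); v=np.subtract(b[0],a[0]); print("pointer yaw",np.degrees(np.arctan2(v[1],v[0]))+90)
w=cv2.inRange(h,(0,0,205),(180,40,255)); w[300:]=0
k,l,s,c=cv2.connectedComponentsWithStats(w)
for i in range(1,k):
    if s[i,4]>20: print("wh",s[i],onplane("wrist",c[i],.059,st))
r=cv2.inRange(h,(0,150,90),(4,255,255))|cv2.inRange(h,(174,150,90),(180,255,255)); r[300:]=0
k,l,s,c=cv2.connectedComponentsWithStats(r)
for i in range(1,k):
    if s[i,4]>10: print("red",s[i],c[i],onplane("wrist",c[i],.057,st))
E
```

```text
time_s: 9.52
ee_pos: [0.4853, 0.0468, 0.0708]
orientation: [[0.789, 0.615, 0.001], [0.615, -0.789, -0.0], [0.001, 0.001, -1.0]]
contact_force: [-0.8, -0.1, -0.1]
grip_width: 0.0763
grasp_force: 0.0
time_s: 10.52
ee_pos: [0.4855, 0.0469, 0.2057]
orientation: [[0.789, 0.615, 0.002], [0.615, -0.789, -0.0], [0.002, 0.002, -1.0]]
contact_force: [-0.5, -0.4, -0.1]
grip_width: 0.0939
grasp_force: 0.0
((470.6424255371094, 64.11589050292969), (25.506811141967773, 7.517940521240234), 34.315711975097656) ((496.260009765625, 32.782344818115234), (24.50434112548828, 8.238537788391113), 39.25310134887695)
pointer yaw 39.26864065266638
wh [404 167  55  29 723] [[ 0.58414026 -0.04978883  0.059     ]]
wh [458 176   7  24  85] [[ 0.59455806 -0.07705278  0.059     ]]
wh [239 190  27  47 453] [[0.45322269 0.06590172 0.059     ]]
wh [287 197  42  45 396] [[0.48410735 0.01225285 0.059     ]]
wh [409 203  45  30 942] [[ 0.5558834  -0.07521686  0.059     ]]
wh [264 218  39  20 546] [[0.4617745  0.03215092 0.059     ]]
wh [352 275  12   3  22] [[ 0.46654011 -0.05787348  0.059     ]]
wh [250 277  18  10 146] [[0.40130982 0.01517003 0.059     ]]
wh [270 277  25   7  90] [[ 0.41703968 -0.00186771  0.059     ]]
wh [297 276  18   6  95] [[ 0.4327024  -0.01973337  0.059     ]]
red [281 153   5   5  25] [283. 155.] [[0.51595997 0.07375759 0.057     ]]
red [435 165   5  14  57] [437.19298246 171.63157895] [[ 0.59205954 -0.04900147  0.057     ]]
```

View pics/w2.png

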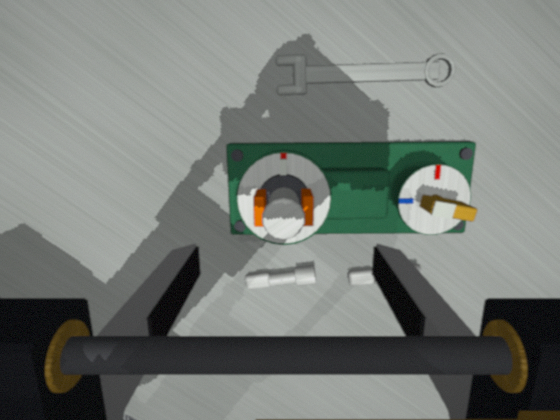

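The pointer stands over the red mark at (283,155), and the screw head lies around (447,208), white end left. I'll measure the bar from depth.

```bash
cat > bar.py <<'E'
from h import *
def bar(p,d,st):
    ci,R,cc=pose("wrist",st); f,cx,cy=K(ci)
    ys,xs=np.where(d>0); z=d[ys,xs]
    P=np.c_[(xs-cx)/f*z,(ys-cy)/f*z,z]@R.T+cc
    m=(abs(P[:,2]-.105)<.004)&(np.hypot(P[:,0]-.570,P[:,1]+.062)<.04)
    P=P[m]; c=p[ys[m],xs[m]]; hs=cv2.cvtColor(c[:,None,:],cv2.COLOR_RGB2HSV)[:,0]
    r=cv2.minAreaRect(P[:,:2].astype(np.float32)*1000)
    wh=hs[:,1]<80; v=P[wh,:2].mean(0)-P[~wh,:2].mean(0)
    print(len(P),r,"white yaw",np.degrees(np.arctan2(v[1],v[0])),"z",np.median(P[:,2]))
E
python3 - <<'E'
from bar import *
p=cv2.cvtColor(cv2.imread("pics/w2.png"),cv2.COLOR_BGR2RGB); bar(p,np.load("pics/w2.npy"),get_state())
E
```

```text
679 ((568.7279663085938, -61.13522720336914), (12.420167922973633, 38.12810134887695), 28.077816009521484) white yaw 119.01087864251748 z 0.10469981987459409
```

```bash
python3 -m jog '[[1,0,1,0,0,0,0],[1,0,1,0,0,0,0],[1,0,1,0,0,0,0],[1,0,1,0,0,0,0],[1,0,1,0,0,0,0]]' >/dev/null
python3 -m jog '[[1,0,1,0,0,0,0],[1,0,0.85,0,0,0,0],[1,0,0,0,0,0,-1],[1,0,0,0,0,0,-1],[1,0,0,0,0,0,-1]]' >/dev/null
python3 -m jog '[[1,0,0,0,0,0,-1],[1,0,0,0,0,0,-1],[1,0,0,0,0,0,-1],[1,0,0,0,0,0,-1],[1,0,0,0,0,0,-1]]' >/dev/null
python3 -m jog '[[1,0,0,0,0,0,-1],[1,0,0,0,0,0,-1],[1,0,0,0,0,0,-1],[1,0,0,0,0,0,-1],[1,0,0,0,0,0,-1]]' >/dev/null
python3 -m jog '[[1,0,0,0,0,0,-1],[1,0,0,0,0,0,0],[1,0,0,0,0,0,0]]'
python3 - <<'E'
from bar import *
st,p,d=shot("wrist","pics/w3.png"); bar(p,d,st); print(st["ee_pos"],st["joint_pos"]); O=st["orientation"];print(np.degrees(np.arctan2(O[1,0],O[0,0])))
E
```

```text
time_s: 13.45
ee_pos: [0.5691, -0.0612, 0.2049]
orientation: [[-0.47, 0.883, 0.0], [0.883, 0.47, 0.0], [-0.0, 0.0, -1.0]]
contact_force: [0.1, 0.4, -0.9]
grip_width: 0.0943
grasp_force: 0.0
655 ((569.7885131835938, -61.57777786254883), (11.590459823608398, 37.37651443481445), 27.854137420654297) white yaw 118.69098805123379 z 0.10573254968346574
[ 0.56909362 -0.0612426   0.20488141] [-1.31073763e+01  1.55984029e+01  8.66112206e+01  1.52194674e-03
  7.77856145e+01 -4.11600085e+01]
118.0523102444392
```

Aligned within 1 mm and 1°. I'll descend to TCP z 0.075, then grip.

```bash
python3 -m jog '[[1,0,0,1,0,0,0],[1,0,0,1,0,0,0],[1,0,0,1,0,0,0],[1,0,0,1,0,0,0],[1,0,0,1,0,0,0]]' 40 >/dev/null
python3 -m jog '[[1,0,0,1,0,0,0],[1,0,0,0.5,0,0,0],[1,0,0,0,0,0,0],[0.4,0,0,0,0,0,0],[0.05,0,0,0,0,0,0]]' 40 >/dev/null
python3 -m jog '[[0,0,0,0,0,0,0],[0,0,0,0,0,0,0],[0,0,0,0,0,0,0],[0,0,0,0,0,0,0],[0,0,0,0,0,0,0]]' 40
python3 -m jog '[[0,0,0,0,0,0,0],[0,0,0,0,0,0,0],[0,0,0,0,0,0,0]]' 40
```

```text
time_s: 15.38
ee_pos: [0.5689, -0.0612, 0.0748]
orientation: [[-0.471, 0.882, -0.0], [0.882, 0.471, -0.0], [-0.0, -0.0, -1.0]]
contact_force: [-0.4, 0.3, -0.3]
grip_width: 0.0277
grasp_force: 0.0
time_s: 15.75
ee_pos: [0.57, -0.0606, 0.0749]
orientation: [[-0.471, 0.882, 0.002], [0.882, 0.471, 0.001], [-0.0, 0.002, -1.0]]
contact_force: [3.9, 2.2, -3.1]
grip_width: 0.0117
grasp_force: 40.0
```

```bash
m(){ python3 -c "
from h import *
s=get_state();O=s['orientation'];print(s['ft_torque'],s['effort'][5],np.degrees(np.arctan2(O[1,0],O[0,0])),s['grip_width'],s['contact_force'],s['ee_pos'])"; }
python3 -m jog '[[0,0,0,0,0,0,0.6],[0,0,0,0,0,0,0.8],[0,0,0,0,0,0,0.8],[0,0,0,0,0,0,0.8],[0,0,0,0,0,0,0.8]]' 40 >/dev/null; m
python3 -m jog '[[0,0,0,0,0,0,0.8],[0,0,0,0,0,0,0.8],[0,0,0,0,0,0,0.8],[0,0,0,0,0,0,0.8],[0,0,0,0,0,0,0.8]]' 40 >/dev/null; m
python3 -m jog '[[0,0,0,0,0,0,0.8],[0,0,0,0,0,0,0.8],[0,0,0,0,0,0,0.8],[0,0,0,0,0,0,0.8],[0,0,0,0,0,0,0.8]]' 40 >/dev/null; m
python3 -m jog '[[0,0,0,0,0,0,0.8],[0,0,0,0,0,0,0.7],[0,0,0,0,0,0,0.4],[0,0,0,0,0,0,0],[0,0,0,0,0,0,0]]' 40 >/dev/null; m
python3 -m jog '[[0,0,0,0,0,0,0.2],[0,0,0,0,0,0,0]]' 40 >/dev/null; m
```

```text
[ 0.44534378 -0.85401315  0.09601559] -0.4373365268111229 96.20662195913498 0.011745996177927622 [ 5.00144119  2.65417721 -3.78303425] [ 0.57044094 -0.06051243  0.07490819]
[ 0.47927268 -0.93855897  0.07293284] -0.43788579292595387 73.28461642570274 0.0116402766073811 [ 5.2429702   2.520993   -3.86538019] [ 0.57097235 -0.06055708  0.07488522]
[ 0.39790899 -1.01965928  0.13150563] -0.4393413383513689 50.36974622095056 0.011315711871084625 [ 7.30516549  3.00747224 -5.4041587 ] [ 0.5714227  -0.06080443  0.07492047]
[ 0.38972645 -0.95719599 -0.10464696] -0.047415465814992785 39.60936667940166 0.011695073895009029 [ 5.33335412  1.70736379 -4.38731188] [ 0.57160757 -0.06097948  0.0749213 ]
[ 0.39344275 -1.00317311 -0.03111807] 0.042427185690030456 38.47176311122494 0.011559975243860597 [ 4.95870702  1.98763196 -5.54531892] [ 0.57161277 -0.06100357  0.07490844]
```

```bash
m(){ python3 -c "
from h import *
s=get_state();O=s['orientation'];print(s['ft_torque'],s['effort'][5],np.degrees(np.arctan2(O[1,0],O[0,0])),s['grip_width'])"; }
python3 -m jog '[[0,0,0,0,0,0,0.2],[0,0,0,0,0,0,0]]' 40 >/dev/null; m
python3 -m jog '[[0,0,0,0,0,0,0.2],[0,0,0,0,0,0,0]]' 40 >/dev/null; m
python3 -m jog '[[0,0,0,0,0,0,0.1],[0,0,0,0,0,0,0]]' 40 >/dev/null; m
```

```text
[ 0.41578096 -0.99921538  0.52236198] 0.49948638305068016 37.411819392671774 0.01186757797736518
[ 0.425559   -1.08006316  0.67200211] 0.6895437464118004 36.30880421995827 0.011695077680390647
[ 0.39614808 -1.02277591  0.73716434] 0.7427391596138477 35.75408997015349 0.012192396756794368
```

The screw is seated: torque rises sharply at a tool yaw of about 38°. I'll back off a quarter turn to about 128°.

```bash
m(){ python3 -c "
from h import *
s=get_state();O=s['orientation'];print(s['time_s'],s['ft_torque'],s['effort'][5],np.degrees(np.arctan2(O[1,0],O[0,0])),s['grip_width'],s['ee_pos'])"; }
python3 -m jog '[[0,0,0,0,0,0,-0.4],[0,0,0,0,0,0,-0.8],[0,0,0,0,0,0,-0.8],[0,0,0,0,0,0,-0.8],[0,0,0,0,0,0,-0.8]]' 40 >/dev/null; m
python3 -m jog '[[0,0,0,0,0,0,-0.8],[0,0,0,0,0,0,-0.8],[0,0,0,0,0,0,-0.8],[0,0,0,0,0,0,-0.8],[0,0,0,0,0,0,-0.8]]' 40 >/dev/null; m
python3 -m jog '[[0,0,0,0,0,0,-0.8],[0,0,0,0,0,0,-0.8],[0,0,0,0,0,0,-0.8],[0,0,0,0,0,0,-0.8],[0,0,0,0,0,0,-0.8]]' 40 >/dev/null; m
python3 -m jog '[[0,0,0,0,0,0,-0.8],[0,0,0,0,0,0,-0.8],[0,0,0,0,0,0,-0.8],[0,0,0,0,0,0,-0.8],[0,0,0,0,0,0,-0.8]]' 40 >/dev/null; m
python3 -m jog '[[0,0,0,0,0,0,-0.4],[0,0,0,0,0,0,-0.1],[0,0,0,0,0,0,0],[0,0,0,0,0,0,0]]' 40 >/dev/null; m
python3 - <<'E'
from bar import *
st,p,d=shot("wrist","pics/w4.png"); bar(p,d,st)
shot("top","pics/top4.png"); q=cv2.imread("pics/top4.png")
E
```

```text
19.875 [ 0.4408117  -0.96516177 -0.10706563] 0.44881096109747887 56.36585275932789 0.011283853512327397 [ 0.57134191 -0.06073467  0.07491658]
20.5 [ 0.41661322 -0.89170312 -0.10119312] 0.4500757623463869 79.28523755656359 0.011947383947178682 [ 0.5708592  -0.06051553  0.07490149]
21.125 [ 0.44389394 -0.77563515 -0.12245102] 0.45019956305623055 102.20601877039198 0.011911461284445937 [ 0.57033409 -0.06052098  0.07489022]
21.75 [ 0.31306993 -0.66672417 -0.03744112] 0.44929761439561844 125.13754469208675 0.01167658374343542 [ 0.56984918 -0.06070413  0.07492025]
22.25 [ 0.57727084 -0.87578961  0.03713024] -0.029389627743512392 127.83417434138087 0.01131873139798495 [ 0.569746   -0.06074787  0.07486462]
2349 ((565.6781005859375, -62.549530029296875), (33.134544372558594, 37.43928909301758), 13.624692916870117) white yaw 128.04447049873505 z 0.10566434067383271
```

View pics/w4.png

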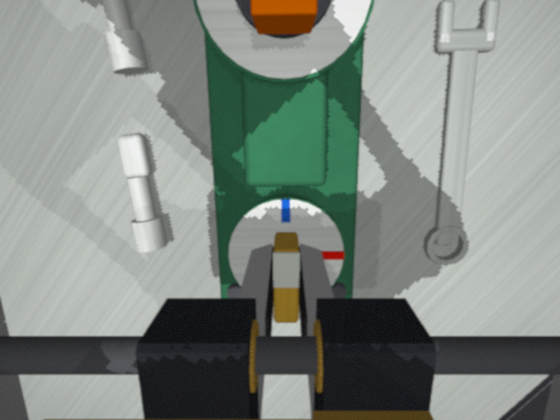

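The bar is between the fingers, with its white half (287,270) pointing up at the blue mark (286,210). Next: bar yaw against the stand's own edges in this view.

Run:
```python
from h import *
st=get_state(); p=cv2.imread("pics/w4.png"); h=cv2.cvtColor(p,cv2.COLOR_BGR2HSV)
def yaw(uv,z):
    w=onplane("wrist",uv,z,st); v=w[0]-w[1]; return np.degrees(np.arctan2(v[1],v[0])),w[:,:2]
# bar top: edges between bar (bright) and dark fingers, rows 256..312
L=[];R=[]
for y in range(256,314,2):
    row=p[y].astype(int).sum(1); s=h[y,:,1]; v=h[y,:,2]
    g=np.diff(row[264:312]); L.append((264+np.argmax(g[:24])+.5,y)); R.append((264+24+np.argmin(g[24:])+.5,y))
for e in (L,R):
    e=np.array(e); k=np.polyfit(e[:,1],e[:,0],1); r=e[:,0]-np.polyval(k,e[:,1]); ok=abs(r)<2; k=np.polyfit(e[ok,1],e[ok,0],1)
    print("bar",ok.sum(),yaw([[np.polyval(k,256),256],[np.polyval(k,312),312]],.105))
g=cv2.inRange(h,(60,80,40),(90,255,200))
for side in(0,1):
    e=[]
    for y in list(range(90,185,3)):
        xs=np.where(g[y,190:380])[0]+190; e.append((xs.min() if side==0 else xs.max(),y))
    e=np.array(e,float); k=np.polyfit(e[:,1],e[:,0],1); ok=abs(e[:,0]-np.polyval(k,e[:,1]))<2; k=np.polyfit(e[ok,1],e[ok,0],1)
    print("stand",ok.sum(),yaw([[np.polyval(k,90),90],[np.polyval(k,185),185]],.014))
def cen(lo,hi,x0,x1,y0,y1):
    m=cv2.inRange(h,lo,hi)[y0:y1,x0:x1]; ys,xs=np.where(m); return [xs.mean()+x0,ys.mean()+y0]
b=onplane("wrist",cen((105,150,90),(130,255,255),270,300,190,230),.064,st)[0]
r=onplane("wrist",cen((0,150,90),(6,255,255),310,350,245,265),.064,st)[0]
ax=np.array([.5698,-.0615]); 
for q in(b,r): v=q[:2]-ax; print(q,np.degrees(np.arctan2(v[1],v[0])),np.hypot(*v))
```

```text
bar 29 (np.float64(127.26048555097778), array([[ 0.5555399 , -0.05323771],
       [ 0.57273066, -0.07583613]]))
bar 29 (np.float64(127.5675279859453), array([[ 0.56516634, -0.04577248],
       [ 0.58247958, -0.06828054]]))
stand 32 (np.float64(128.55957245335208), array([[ 0.47398106, -0.0188715 ],
       [ 0.51263567, -0.06736342]]))
stand 32 (np.float64(128.12694875435386), array([[ 0.55068981,  0.04070686],
       [ 0.58899864, -0.0081029 ]]))
[ 0.55347103 -0.04132813  0.064     ] 128.98990524381261 0.025952644803362238
[ 0.59163403 -0.04567561  0.064     ] 35.93303114369902 0.02696546461974352
```

The bar is within 1° of the target. One small trim, settle, a final check of collar and bench, then hand in.

```bash
python3 -m jog '[[0,0,0,0,0,0,-0.1],[0,0,0,0,0,0,0],[0,0,0,0,0,0,0],[0,0,0,0,0,0,0]]' 40
python3 - <<'E'
from h import *
s=get_state(); print(s["ft_torque"])
shot("side","pics/side5.png")
E
```

```text
time_s: 22.85
ee_pos: [0.5697, -0.0608, 0.0749]
orientation: [[-0.621, 0.784, 0.002], [0.784, 0.621, 0.001], [-0.001, 0.002, -1.0]]
contact_force: [4.6, 3.1, -2.4]
grip_width: 0.0119
grasp_force: 40.0
[ 0.57112751 -0.93322615 -0.01511764]
```

View pics/side5.png

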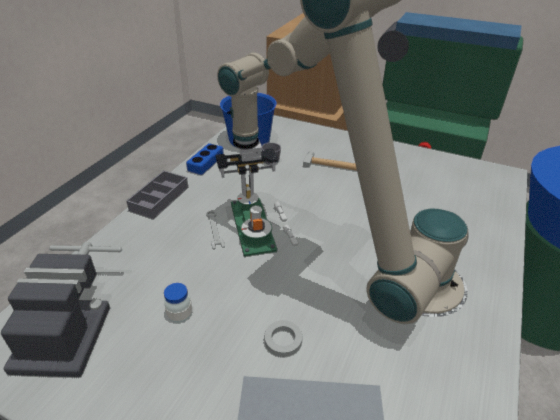

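The gripper holds the screw head at (247,195), the collar at (257,228) is untouched, and the spouts, spanner, jar, ring and hammer are in place.

```bash
python3 -c "
from station import close_job
print(close_job())"
```

```text
the job is handed in; nothing more can be done
None
```

I turned the collar to its red locked mark, seated the thumbscrew, backed it off a quarter turn (within about 1° by camera), and handed in at about 23 s still gripping it at 40 N, with the bystanders seen undisturbed.

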